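# Take the pile beside the router apart and put each thing where it belongs

## Task

Someone has piled things up on the shelf near the router. Take the pile apart from the top down, setting each thing down gently in the middle of its own place: first the sugar bowl (kept upright) on the round cork coaster, then the orange drive between the lips of the aluminium cradle, then the green power bank on the black charging pad, and last the blue network switch on the grey mat, the three flat things lying lengthwise and square with their places. Leave the pen cup and the red phone stand where they are.

Things in the scene. Friction and masses are not known exactly. Their poses are not given: they have to be found in the camera images.
- bowl: closed ceramic sugar bowl, blue body with white lid and knob, on top of the pile at the start; about 0.2 kg, one rigid piece (the lid does not come off). Origin at the centre of its underside, z up. Body 62 mm in diameter with upright walls from 12 to 50 mm above the origin (foot 48 mm across), lid rim 64 mm across at 50 to 53 mm, knob 18 mm wide reaching to 74 mm.
- drive: orange portable drive, a flat box 104 (x, long) x 60 (y) x 16 mm (z), about 0.12 kg; second from the top of the pile, under the bowl. Origin at the centre of its underside; either end may point either way.
- bank: green power bank, a flat box 138 (x, long) x 64 (y) x 18 mm (z), about 0.25 kg; third from the top, under the drive. Origin at the centre of its underside; either end may point either way.
- switch: blue metal network switch, a flat box 180 (x, long) x 66 (y) x 28 mm (z), about 0.35 kg; bottom of the pile, standing on the table. Origin at the centre of its underside; either end may point either way.
- coaster: round cork coaster, 96 mm in diameter, 8 mm thick, fixed on the table; place of the sugar bowl. Origin at the centre of its underside.
- cradle: aluminium cradle for the drive, fixed on the table: a flat bed 70 mm wide (y), 10 mm high, with an upright lip 7 mm thick across each x end rising to 18 mm; 126 mm clear between the lips (along x), open at both y sides. Origin at the centre of its underside; x runs from lip to lip.
- charger: black charging pad with a white ring on top, 160 (x, long) x 86 (y) x 8 mm, fixed on the table, flat; place of the power bank. Origin at the centre of its underside.
- mat: grey mat, 200 (x, long) x 90 (y) x 4 mm, fixed on the table, flat; place of the network switch. Origin at the centre of its underside.
- pencup: silver aluminium pen cup, loose, 72 mm in diameter and 98 mm high, with three pens standing to 154 mm; a bystander. Origin at the centre of its underside.
- phonestand: red hard-silicone phone stand, loose, foot 78 x 70 mm, leaning back plate to 90 mm high; a bystander. Origin at the centre of its underside.

How it is judged (in metres and radians):
On the way, in this order (a step that is already met when the one before it is completed fails the run):
1. the sugar bowl stands on the cork coaster (horizontal distance between bowl and coaster below 0.012 m and z of bowl in the frame of coaster between 0.004 and 0.012 m and angle between bowl's own z axis and vertical below 0.08 rad and contact force between the fingers and bowl below 0.1 N and linear speed of bowl below 0.02 m/s and angular speed of bowl below 0.2 rad/s), for 0.2 s.
2. the orange drive lies in the aluminium cradle (horizontal distance between drive and cradle below 0.01 m and z of drive in the frame of cradle between 0.006 and 0.014 m and angle between drive's own z axis and vertical below 0.08 rad and contact force between the fingers and drive below 0.1 N and linear speed of drive below 0.02 m/s and angular speed of drive below 0.2 rad/s and angle between the x axis of drive and the x axis of cradle, either way round below 0.18 rad), for 0.2 s.
3. the green power bank lies on the black charging pad (horizontal distance between bank and charger below 0.012 m and z of bank in the frame of charger between 0.004 and 0.012 m and angle between bank's own z axis and vertical below 0.08 rad and contact force between the fingers and bank below 0.1 N and linear speed of bank below 0.02 m/s and angular speed of bank below 0.2 rad/s and angle between the x axis of bank and the x axis of charger, either way round below 0.18 rad), for 0.2 s.
4. the blue network switch lies on the grey mat (horizontal distance between switch and mat below 0.012 m and z of switch in the frame of mat between 0 and 0.008 m and angle between switch's own z axis and vertical below 0.08 rad and contact force between the fingers and switch below 0.1 N and linear speed of switch below 0.02 m/s and angular speed of switch below 0.2 rad/s and angle between the x axis of switch and the x axis of mat, either way round below 0.18 rad), for 0.2 s.
At the end, for the whole second after the job is handed in: All four are released, level and at rest on their places: bowl, power bank and switch within 12 mm of their place's centre, drive within 10 mm of the cradle's (on the bed, not on a lip); the flat things' length within 0.18 rad of that of their place, either way round (all of step 1 and all of step 2 and all of step 3 and all of step 4); the robot touches nothing.
It fails at once if the sugar bowl is tipped by more than 0.5 rad (angle between bowl's own z axis and vertical above 0.5 rad).
It fails at once if one of the four things is dropped or flung (moving faster than 0.6 m/s, as after a fall of 18 mm, out of the fingers) ((contact force between the fingers and bowl below 0.01 N and linear speed of bowl above 0.6 m/s) or (contact force between the fingers and drive below 0.01 N and linear speed of drive above 0.6 m/s) or (contact force between the fingers and bank below 0.01 N and linear speed of bank above 0.6 m/s) or (contact force between the fingers and switch below 0.01 N and linear speed of switch above 0.6 m/s)).
It fails at once if the pen cup is pushed more than 20 mm or tipped over (distance of pencup from where it was at the start of the episode above 0.02 m or angle between pencup's own z axis and vertical above 0.3 rad).
It fails at once if the phone stand is pushed more than 20 mm or tipped over (distance of phonestand from where it was at the start of the episode above 0.02 m or angle between phonestand's own z axis and vertical above 0.3 rad).
It also fails if it takes over 128 s, if anything falls off the work surface, if the arm or the gripper's body presses on something with over 40 N, if the wrist force passes 120 N, or if a joint passes its speed limit or range.

## Robot

A 6-joint arm with a two-finger parallel gripper is mounted at the origin on the work surface. World frame = base frame: x ahead of the robot, y to its left, z up, the work surface at z = 0. Lengths are in mm, angles in rad, forces in N, time in s.
With the tool pointing down it reaches from about 350 to 975 mm from the base axis. Payload 7.1 kg.
Tool frame: the origin (TCP) lies midway between the tips of the shut fingers; the grasp point (between the pads) lies ctrl.grip_point_offset behind it (ctrl.grip_point_offset is the distance from the TCP to the grasp point, in mm); z points along the fingers, y is the line along which they close (so a half turn about z gives the same grasp; the last joint's range is limited). The gripper opens to 88 mm and grips with 3 to 60 N. Pads are 20 mm wide; open, the fingers measure 115 mm over their backs; the gripper's body (75 mm by 178 mm) begins 61 mm behind the grasp point.
Start: joints at [-1.185, 0.423, 1.63, -0, 1.089, -0.019], TCP at [246.162, -574.464, 222.675] pointing down, gripper open.
Joint ranges: [-3, 3], [-0.9, 2.11], [0.09, 2.58], [-1.31, 4.45], [0.11, 2.69], [-2.54, 2.54]. Speed limits (rad/s): [2.39, 2.39, 3.01, 3.14, 3.14, 3.14].

## Interface

Orientations are given as a rotation vector (axis times angle).
In Python, from workcell import ctrl gives the robot as it stands.
- The arm moves only by the tool apply_moves, never from a script. Its argument "targets" is a list of rows, each an object of numbers: "tx", "ty", "tz": the shift along the world's x, y, z in m; "spin": the turn about the world's z in degrees. In form: [{"tx": .., "ty": .., "tz": .., "spin": ..}, ...]. A call has exactly 8 rows; each row is the pose to reach, as a shift and turn from the pose commanded when the call began; what a row does not reach only later rows make up. A row lasts 1/10 s, in which the tool goes at most 50 mm and 8.59 degrees, less where a joint would pass 70% of its speed; a pose out of reach is approached as far as the arm can. A call with a gripper value outside its range is refused whole. "gripper" is the closure, from -1 (fully open) to 1 (shut), set as the call begins (left out, the last holds). The fingers move at their own pace and stop on an object; the grip force is fixed at half the most. Time passes only in rows, so rows that repeat a pose let the fingers close, or fill a call up. It gives the time, the measured TCP pose, the force, the opening and the grip force at its end, in the units of the state.
- ctrl.get_obs(): the state, without advancing time (a new reading comes with each control period).
- ctrl.get_image(name): name is "side" or "top"; returns the picture (420x560x3 uint8, red, green, blue); there is no depth.
- ctrl.get_calibration(name): a dict with "fov_y" (degrees; the focal length in pixels is half the picture's height over the tangent of half this angle, whatever the lens; pixels are square), "cx", "cy" (the principal point, pixels), "dist" ([k1, k2, p1, p2, k3] as OpenCV has them; the pictures are not rectified), "rvec" (rotation vector, rad) and "tvec" (3), from world to camera coordinates, as OpenCV has them. Camera axes: x right, y down, z forward; pixel columns grow to the right and rows downward; lengths in mm; the calibration is good to about 2 mm. A picture is of the moment at which its call begins. get_calibration takes no time and is no camera call.
- ctrl.close_job(): hands the job in; it is judged then, once.
Trained networks look in the newest picture that a camera, given by its name, has taken for a name from the list of things; names that differ only in an ending like _2 or _b are one class to them, and where a whole thing is asked for, a point or a joint stands for the part that bears it (a point fixed in the world has none). Each returns a list of dicts, best first, with "score" (0 to 1); they miss things now and then, are a little off and sometimes report something else, mostly with a low value. They report only what shows in the picture. A call takes as long as a camera call.
- ctrl.outline_of(name, camera): "pixels" (420x560 bool, what is visible of it) and "box" ([left, top, right, bottom] in pixels, round what is visible of it).
- ctrl.pinpoint(name, camera): "uv" ([column, row] in pixels: a listed point, or the origin of a listed thing).
The state is a dict: "t": time; "qpos": joint angles; "qvel": joint speeds; "joint_torque": joint torques, N m; "ee_pos": TCP position; "orientation": TCP orientation; "ft_force": force on the tool from outside, world axes, zero at the start; "moment": the same for the moment, N m; "width": finger opening in mm; "grasp_force": force on a finger pad.
Only numpy, scipy, OpenCV 4.12 (cv2) and the standard library are available. Lean on these libraries where they do the work, as an engineer would, in place of code of your own. Each camera call takes 0.05 s, during which the arm holds its last target. There are 200 camera calls.

## Working session

There is one attempt and no reset: what is moved stays moved. The work goes in short steps, Python scripts to look and compute and a tool call to move; the robot and the scene stay as the last step left them, time stands still between calls to the robot, and variables do not carry over. Pictures are saved under pics/ and viewed, at most 14 in all, crops included, and the job is handed in when it is done.

Besides the shell and the picture viewer there is one more tool, called after "Emit:" in YAML: its name, and indented under it one key for each argument. apply_moves: Moves the arm, as the interface text tells. Its arguments: {"type":"object","properties":{"targets":{"type":"array"},"gripper":{"type":"number"}},"required":["targets"]}

```bash
ls; mkdir -p pics; python3 - <<'E'
from workcell import ctrl
import cv2,numpy as np
o=ctrl.get_obs();print({k:np.round(v,3) for k,v in o.items()},ctrl.grip_point_offset)
for c in("side","top"):
    k=ctrl.get_calibration(c);print(c,k)
    im=ctrl.get_image(c);cv2.imwrite(f"pics/{c}0.png",im[:,:,::-1])
    for n in"bowl drive bank switch coaster cradle charger mat pencup phonestand".split():
        r=ctrl.outline_of(n,c);p=ctrl.pinpoint(n,c)
        print(n,[(round(x['score'],2),[int(v) for v in x['box']],int(x['pixels'].sum())) for x in r[:2]],[(round(x['score'],2),np.round(x['uv'],1).tolist()) for x in p[:2]])
E
```

```text
pics
{'t': np.float64(0.0), 'qpos': array([-1.185,  0.424,  1.631, -0.   ,  1.089, -0.019]), 'qvel': array([-0.   , -0.001, -0.   ,  0.   , -0.   ,  0.001]), 'joint_torque': array([ 3.0000e-03, -5.4462e+01, -2.7367e+01,  6.4000e-02,  2.3000e-02,
       -0.0000e+00]), 'ee_pos': array([ 245.97 , -573.97 ,  221.906]), 'orientation': array([-3.076, -0.631,  0.   ]), 'ft_force': array([ 0.341, -0.273,  0.316]), 'moment': array([-0.015,  0.009, -0.001]), 'grasp_force': np.float64(0.0), 'width': np.float64(87.834)} 18.700000000000003
side {'fov_y': 46.649111804075716, 'cx': 282.00508509003066, 'cy': 209.98754459901494, 'dist': array([0.0380277, 0.       , 0.       , 0.       , 0.       ]), 'rvec': array([ 0.4329098 , -2.69280793,  1.21699941]), 'tvec': array([ 507.05154067,  147.77964235, 1307.56142923])}
bowl [(0.82, [249, 190, 274, 211], 501)] [(0.74, [262.8, 211.9])]
drive [(0.69, [246, 201, 284, 220], 400)] [(0.6, [264.1, 210.5])]
bank [(0.61, [240, 210, 289, 229], 342)] [(0.58, [266.0, 219.3])]
switch [(0.56, [238, 215, 303, 241], 509)] [(0.75, [269.8, 225.7])]
coaster [(0.72, [293, 17
[... 743 characters left out ...]
[(0.65, [267.9, 199.1])]
drive [(0.63, [253, 180, 280, 222], 456)] [(0.89, [269.1, 204.2])]
bank [(0.81, [254, 175, 280, 233], 404), (0.7, [392, 229, 435, 296], 2330)] [(0.58, [268.3, 205.6])]
switch [(0.67, [250, 172, 289, 244], 514)] [(0.41, [129.2, 263.2]), (0.21, [412.1, 265.5])]
coaster [(0.89, [337, 210, 376, 246], 1159)] [(0.94, [355.5, 227.5])]
cradle [(0.94, [112, 234, 148, 296], 1706)] [(0.89, [132.6, 264.7])]
charger [(0.94, [389, 233, 435, 297], 2305)] [(0.78, [410.4, 263.0])]
mat [(0.87, [169, 177, 211, 256], 2761)] [(0.81, [188.8, 214.9])]
pencup [(0.78, [198, 121, 230, 163], 1036)] [(0.75, [216.1, 149.5])]
phonestand [(0.76, [295, 287, 329, 322], 885)] [(0.97, [311.7, 305.8])]
```

```bash
python3 - <<'E'
import cv2
a=cv2.imread('pics/side0.png')[140:360,170:390];b=cv2.imread('pics/top0.png')[100:340,90:450]
cv2.imwrite('pics/sc.png',cv2.resize(a,(600,600),interpolation=2));cv2.imwrite('pics/tc.png',cv2.resize(b,(800,533),interpolation=2))
E
```

```text
(no output)
```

View pics/sc.png

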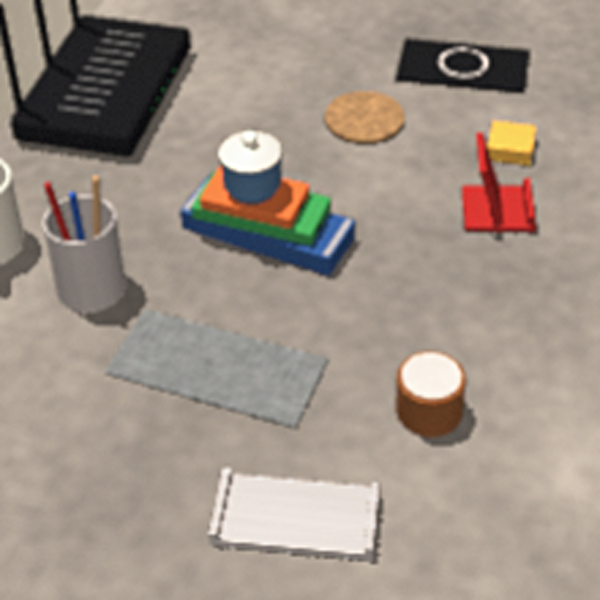

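View pics/tc.png

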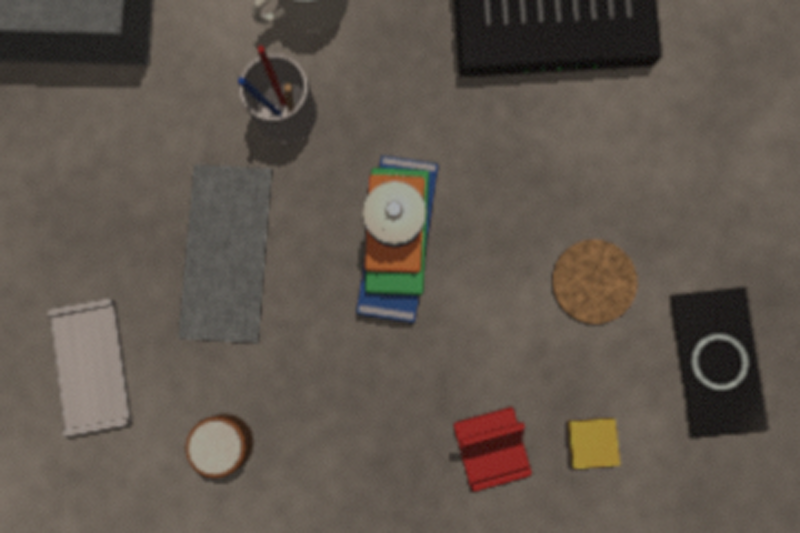

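The side view shows the pile centred at about (265,210) px, the cradle at (277,328), mat at (249,272), coaster at (304,183) and charger at (340,164). The top view agrees: pile (268,200), mat (189,215), cradle (131,265), coaster (356,228), charger (412,263). The side mask for "mat" with the best score is actually the cradle, so I'll use the second one. Next I fit the poses, with height left free, to the outlines in both views.

```bash
cat > fit.py <<'E'
from workcell import ctrl
import cv2,numpy as np
from scipy.optimize import minimize
CAL={c:ctrl.get_calibration(c) for c in("side","top")}
S=4
def K(c):
    k=CAL[c];f=210/np.tan(np.radians(k['fov_y']/2));return np.array([[f,0,k['cx']],[0,f,k['cy']],[0,0,1.]])
def proj(P,c):
    k=CAL[c];return cv2.projectPoints(np.float64(P).reshape(-1,1,3),k['rvec'],k['tvec'],K(c),k['dist'])[0][:,0]
def ray(uv,c):
    k=CAL[c];R=cv2.Rodrigues(k['rvec'])[0];d=cv2.undistortPoints(np.float64(uv).reshape(1,1,2),K(c),k['dist'])[0,0]
    return -R.T@k['tvec'],R.T@np.array([*d,1])
def tri(us,ut):
    (o1,d1),(o2,d2)=ray(us,"side"),ray(ut,"top");s=np.linalg.lstsq(np.c_[d1,-d2],o2-o1,rcond=None)[0]
    a,b=o1+s[0]*d1,o2+s[1]*d2;return (a+b)/2,np.linalg.norm(a-b)
BOX=dict(drive=(104,60,16),bank=(138,64,18),switch=(180,66,28),cradle=(140,70,10),charger=(160,86,8),mat=(200,90,4))
CYL=dict(bowl=[(24,0),(31,12),(31,50),(32,51),(32,53),(9,66),(9,74)],coaster=[(48,0),(48,8)])
def pts(n):
    if n in CYL:
        a=np.linspace(0,6.283,32);return np.vstack([np.c_[r*np.cos(a),r*np.sin(a),0*a+h] for r,h in CYL[n]])
    l,w,h=BOX[n];p=np.array([[x,y,z] for x in(-l/2,l/2) for y in(-w/2,w/2) for z in(0,h)])
    if n=='cradle':p=np.vstack([p,[[x,y,18] for x in(-70,70) for y in(-35,35)]])
    return p
def hull(n,q,c):
    x,y,z,t=q;R=np.array([[np.cos(t),-np.sin(t),0],[np.sin(t),np.cos(t),0],[0,0,1]])
    h=cv2.convexHull(np.float32(proj(pts(n)@R.T+[x,y,z],c)))
    m=np.zeros((420*S,560*S),np.uint8)
    cv2.fillConvexPoly(m,np.int32(np.round(((h+.5)*S-.5)*16)),1,shift=4);return m
def fit(n,masks,q0,occ={},zfix=None):
    up={c:cv2.resize(np.float32(m),None,fx=S,fy=S,interpolation=cv2.INTER_LINEAR)>.5 for c,m in masks.items()}
    sl={c:(slice(max(0,np.where(m)[0].min()-100),np.where(m)[0].max()+100),slice(max(0,np.where(m)[1].min()-100),np.where(m)[1].max()+100)) for c,m in up.items()}
    def cost(p):
        q=[p[0],p[1],(p[2] if zfix is None else zfix),p[3]/50];s=0
        for c,u in up.items():
            a=hull(n,q,c)[sl[c]]>0
            if c in occ:a&=~occ[c][sl[c]]
            b=u[sl[c]];s+=1-(a&b).sum()/max(1,(a|b).sum())
        return s/len(up)
    best=None
    for dt in (-4,4):
        p0=np.array([*q0[:3],q0[3]*50]);sim=[p0+d for d in np.array([[0,0,0,dt],[9,0,0,0],[0,9,0,0],[0,0,9,0],[-5,-5,5,-dt]])]
        r=minimize(cost,p0,method='Nelder-Mead',options=dict(initial_simplex=sim,xatol=.1,fatol=1e-4,maxiter=160))
        r=minimize(cost,r.x,method='Nelder-Mead',options=dict(initial_simplex=[r.x+d for d in np.array([[0,0,0,2],[4,0,0,0],[0,4,0,0],[0,0,4,0],[-2,-2,2,-2]])],xatol=.1,fatol=1e-4,maxiter=160))
        if best is None or r.fun<best.fun:best=r
    p=best.x;return np.array([p[0],p[1],p[2] if zfix is None else zfix,p[3]/50]),1-best.fun
E
cat > m1.py <<'E'
from fit import *
import json
for c in CAL:ctrl.get_image(c)
out={};occ={c:np.zeros((420*S,560*S),bool) for c in CAL}
Z=dict(bowl=62,drive=46,bank=28,switch=0)
for n in"bowl drive bank switch coaster cradle charger mat".split():
    M={};U={}
    for c in CAL:
        r=ctrl.outline_of(n,c)
        i=0
        if n=='mat' and c=='side':i=int(np.argmin([abs(x['box'][1]-253) for x in r]))
        M[c]=r[i]['pixels'];ys,xs=np.where(M[c]);U[c]=np.array([xs.mean(),ys.mean()])
    P,g=tri(U['side'],U['top'])
    a=np.radians(0)
    q0=[P[0],P[1],Z.get(n,0),0.]
    pile=n in Z
    q,i=fit(n,M,q0,occ if pile else {});q2,i2=fit(n,M,q,occ if pile else {},zfix=Z.get(n,0))
    print(n,'tri',P.round(1),'gap',round(g,1),'| free',q[:3].round(1),'yaw',np.degrees(q[3]).round(1),round(i,3),'| fixz',q2[:3].round(1),np.degrees(q2[3]).round(1),round(i2,3))
    out[n]=q2.tolist()
    if pile:
        for c in CAL:occ[c]|=hull(n,q2,c)>0
json.dump(out,open('poses.json','w'))
for c in CAL:
    im=cv2.cvtColor(cv2.resize(ctrl.get_image(c),None,fx=S,fy=S),cv2.COLOR_RGB2BGR)
    for n in out:
        cs,_=cv2.findContours(hull(n,out[n],c),0,2);cv2.drawContours(im,cs,-1,(0,255,255),1)
    im=im[140*S:360*S,170*S:390*S] if c=='side' else im[100*S:340*S,90*S:450*S]
    cv2.imwrite(f'pics/ov_{c}.png',cv2.resize(im,(600,600) if c=='side' else (800,533),interpolation=cv2.INTER_AREA))
E
time python3 m1.py
```

```text
bowl tri [588.1  17.5  96.5] gap 2.1 | free [586.9  16.9  64.6] yaw 0.8 0.925 | fixz [587.5  16.4  62. ] 2.0 0.919
drive tri [577.4  20.6  49.3] gap 14.6 | free [585.7  18.4  47.1] yaw -1.7 0.819 | fixz [585.8  18.   46. ] -1.3 0.818
bank tri [553.4  13.4  23.9] gap 5.0 | free [578.7  16.2  33.5] yaw -1.8 0.752 | fixz [579.2  16.1  28. ] -1.4 0.725
switch tri [556.4  15.6  -5.6] gap 0.0 | free [573.7  15.2   2.9] yaw -7.1 0.807 | fixz [574.2  14.7   0. ] -7.3 0.797
coaster tri [ 531.5 -209.     2.9] gap 2.7 | free [ 532.5 -208.5   -0.9] yaw 2.7 0.919 | fixz [ 532.6 -208.3    0. ] 4.1 0.918
cradle tri [425.  353.4   2.3] gap 0.8 | free [425.2 352.3  -6. ] yaw 11.7 0.902 | fixz [424.6 352.4   0. ] 11.6 0.89
charger tri [ 444.2 -347.     3.2] gap 0.3 | free [ 4.459e+02 -3.463e+02  2.000e-01] yaw 8.0 0.949 | fixz [ 445.5 -346.5    0. ] 8.0 0.949
mat tri [554.9 211.5  -3.4] gap 0.8 | free [556.3 211.1  -3.9] yaw -1.7 0.969 | fixz [555.3 211.8   0. ] -1.9 0.947
real	0m10.260s
user	0m7.663s
sys	0m0.342s
```

View pics/ov_top.png

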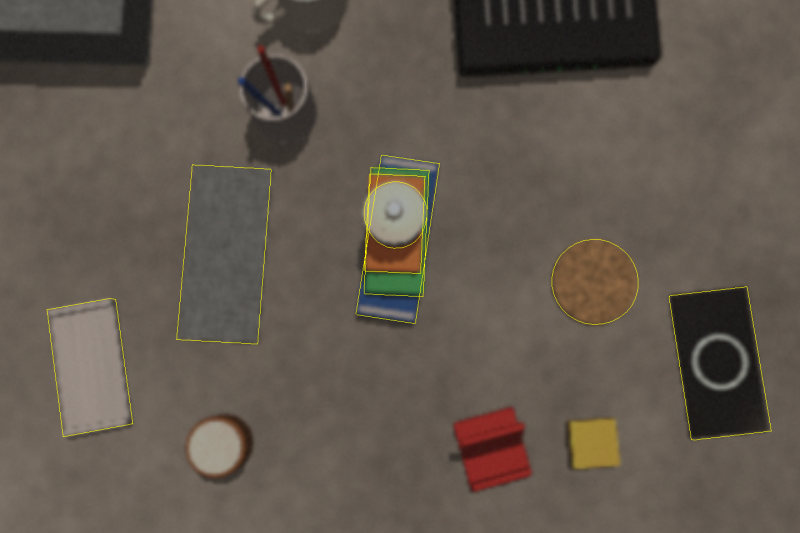

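View pics/ov_side.png

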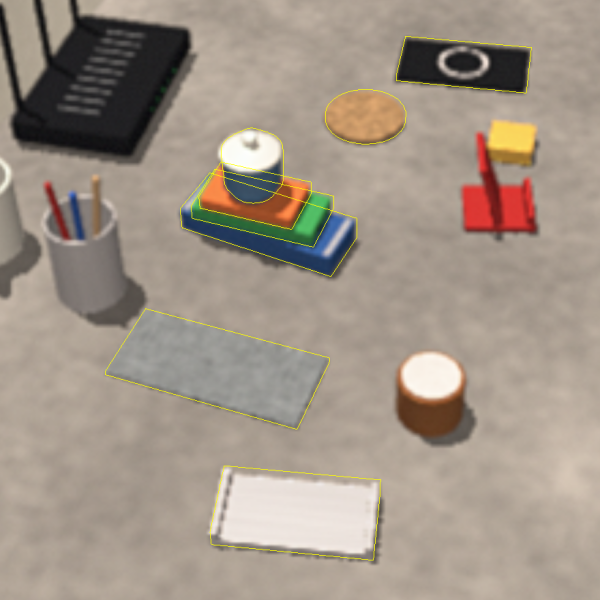

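Bowl at (587,17), free-fit height 64.6 against the 62 stated. Every height agrees with the text to within about 6 mm, and the fitted outlines sit on the things in both overlays. The tool's length yaw is 23.2° now, so I need to turn it by −24.5°. I'll move over the pile first.

Emit:
apply_moves:
  targets:
    - {"tx": 0.0215, "ty": 0.037, "tz": 0.003, "spin": -3}
    - {"tx": 0.043, "ty": 0.074, "tz": 0.006, "spin": -6}
    - {"tx": 0.0645, "ty": 0.111, "tz": 0.009, "spin": -9}
    - {"tx": 0.086, "ty": 0.148, "tz": 0.012, "spin": -12}
    - {"tx": 0.1075, "ty": 0.185, "tz": 0.015, "spin": -15}
    - {"tx": 0.129, "ty": 0.222, "tz": 0.018, "spin": -18}
    - {"tx": 0.1505, "ty": 0.259, "tz": 0.021, "spin": -21}
    - {"tx": 0.172, "ty": 0.296, "tz": 0.024, "spin": -24.5}
  gripper: -1

```text
t: 3.9
ee_pos: [418.8, -277.0, 247.0]
orientation: [3.141, -0.04, 0.001]
ft_force: [0.1, -0.4, 0.2]
width: 88.0
grasp_force: 0.0
```

Emit:
apply_moves:
  targets:
    - {"tx": 0.024, "ty": 0.042, "tz": -0.005, "spin": 0}
    - {"tx": 0.048, "ty": 0.084, "tz": -0.01, "spin": 0}
    - {"tx": 0.072, "ty": 0.126, "tz": -0.02, "spin": 0}
    - {"tx": 0.096, "ty": 0.168, "tz": -0.03, "spin": 0}
    - {"tx": 0.12, "ty": 0.21, "tz": -0.04, "spin": 0}
    - {"tx": 0.145, "ty": 0.253, "tz": -0.05, "spin": 0}
    - {"tx": 0.169, "ty": 0.295, "tz": -0.06, "spin": 0}
    - {"tx": 0.169, "ty": 0.295, "tz": -0.06, "spin": 0}

```text
t: 4.7
ee_pos: [589.0, 21.2, 185.5]
orientation: [-3.14, 0.028, -0.0]
ft_force: [0.2, -1.0, -1.4]
width: 87.7
grasp_force: 0.0
```

```bash
python3 - <<'E'
from workcell import ctrl
print(ctrl.get_obs()['ee_pos'])
E
```

```text
[589.03254253  21.19069189 185.46685346]
```

Emit:
apply_moves:
  targets:
    - {"tx": 0, "ty": 0, "tz": -0.01, "spin": 0}
    - {"tx": 0, "ty": 0, "tz": -0.02, "spin": 0}
    - {"tx": 0, "ty": 0, "tz": -0.03, "spin": 0}
    - {"tx": 0, "ty": 0, "tz": -0.03, "spin": 0}
    - {"tx": 0, "ty": 0, "tz": -0.03, "spin": 0}
    - {"tx": 0, "ty": 0, "tz": -0.03, "spin": 0}
    - {"tx": 0, "ty": 0, "tz": -0.03, "spin": 0}
    - {"tx": 0, "ty": 0, "tz": -0.03, "spin": 0}

```text
t: 5.5
ee_pos: [587.4, 16.4, 157.1]
orientation: [-3.141, 0.036, -0.001]
ft_force: [0.1, 0.8, 0.2]
width: 87.9
grasp_force: 0.0
```

Emit:
apply_moves:
  targets:
    - {"tx": 0, "ty": 0, "tz": -0.015, "spin": 0}
    - {"tx": 0, "ty": 0, "tz": -0.03, "spin": 0}
    - {"tx": 0, "ty": 0, "tz": -0.045, "spin": 0}
    - {"tx": 0, "ty": 0, "tz": -0.06, "spin": 0}
    - {"tx": 0, "ty": 0, "tz": -0.072, "spin": 0}
    - {"tx": 0, "ty": 0, "tz": -0.08, "spin": 0}
    - {"tx": 0, "ty": 0, "tz": -0.085, "spin": 0}
    - {"tx": 0, "ty": 0, "tz": -0.085, "spin": 0}

```text
t: 6.3
ee_pos: [586.9, 16.5, 71.0]
orientation: [3.141, -0.036, -0.002]
ft_force: [-0.5, 0.4, 0.3]
width: 87.7
grasp_force: 0.0
```

Emit:
apply_moves:
  targets:
    - {"tx": 0, "ty": 0, "tz": 0, "spin": 0}
    - {"tx": 0, "ty": 0, "tz": 0, "spin": 0}
    - {"tx": 0, "ty": 0, "tz": 0, "spin": 0}
    - {"tx": 0, "ty": 0, "tz": 0, "spin": 0}
    - {"tx": 0, "ty": 0, "tz": 0, "spin": 0}
    - {"tx": 0, "ty": 0, "tz": 0, "spin": 0}
    - {"tx": 0, "ty": 0, "tz": 0, "spin": 0}
    - {"tx": 0, "ty": 0, "tz": 0, "spin": 0}
  gripper: 1

```text
t: 7.1
ee_pos: [587.5, 16.7, 72.2]
orientation: [-3.141, 0.036, -0.001]
ft_force: [-1.4, 2.0, 5.2]
width: 61.9
grasp_force: 30.0
```

Emit:
apply_moves:
  targets:
    - {"tx": 0, "ty": 0, "tz": 0.005, "spin": 0}
    - {"tx": 0, "ty": 0, "tz": 0.015, "spin": 0}
    - {"tx": 0, "ty": 0, "tz": 0.03, "spin": 0}
    - {"tx": 0, "ty": -0.005, "tz": 0.045, "spin": 0}
    - {"tx": -0.002, "ty": -0.015, "tz": 0.055, "spin": 0}
    - {"tx": -0.008, "ty": -0.035, "tz": 0.06, "spin": 0}
    - {"tx": -0.015, "ty": -0.06, "tz": 0.06, "spin": 0}
    - {"tx": -0.022, "ty": -0.09, "tz": 0.06, "spin": 0}

```text
t: 7.9
ee_pos: [565.0, -74.6, 132.9]
orientation: [3.141, -0.035, 0.002]
ft_force: [-0.6, -1.0, -1.1]
width: 62.0
grasp_force: 30.0
```

Emit:
apply_moves:
  targets:
    - {"tx": -0.0075, "ty": -0.03, "tz": 0, "spin": 0}
    - {"tx": -0.015, "ty": -0.06, "tz": 0, "spin": 0}
    - {"tx": -0.0215, "ty": -0.09, "tz": 0, "spin": 0}
    - {"tx": -0.027, "ty": -0.11, "tz": 0, "spin": 0}
    - {"tx": -0.031, "ty": -0.125, "tz": 0, "spin": 0}
    - {"tx": -0.0326, "ty": -0.135, "tz": 0, "spin": 0}
    - {"tx": -0.0326, "ty": -0.135, "tz": -0.005, "spin": 0}
    - {"tx": -0.0326, "ty": -0.135, "tz": -0.01, "spin": 0}

```text
t: 8.7
ee_pos: [532.7, -208.2, 121.5]
orientation: [-3.141, 0.036, -0.0]
ft_force: [0.3, 0.6, -1.5]
width: 61.9
grasp_force: 30.0
```

Emit:
apply_moves:
  targets:
    - {"tx": 0, "ty": 0, "tz": -0.015, "spin": 0}
    - {"tx": 0, "ty": 0, "tz": -0.03, "spin": 0}
    - {"tx": 0, "ty": 0, "tz": -0.045, "spin": 0}
    - {"tx": 0, "ty": 0, "tz": -0.06, "spin": 0}
    - {"tx": 0, "ty": 0, "tz": -0.075, "spin": 0}
    - {"tx": 0, "ty": 0, "tz": -0.086, "spin": 0}
    - {"tx": 0, "ty": 0, "tz": -0.094, "spin": 0}
    - {"tx": 0, "ty": 0, "tz": -0.096, "spin": 0}

```text
t: 9.5
ee_pos: [532.1, -208.3, 24.6]
orientation: [-3.141, 0.036, 0.002]
ft_force: [0.4, -0.1, -1.3]
width: 62.0
grasp_force: 30.0
```

Emit:
apply_moves:
  targets:
    - {"tx": 0, "ty": 0, "tz": -0.002, "spin": 0}
    - {"tx": 0, "ty": 0, "tz": -0.004, "spin": 0}
    - {"tx": 0, "ty": 0, "tz": -0.005, "spin": 0}
    - {"tx": 0, "ty": 0, "tz": -0.006, "spin": 0}
    - {"tx": 0, "ty": 0, "tz": -0.0065, "spin": 0}
    - {"tx": 0, "ty": 0, "tz": -0.007, "spin": 0}
    - {"tx": 0, "ty": 0, "tz": -0.007, "spin": 0}
    - {"tx": 0, "ty": 0, "tz": -0.007, "spin": 0}

```text
t: 10.3
ee_pos: [532.6, -208.5, 18.7]
orientation: [3.141, -0.036, 0.0]
ft_force: [-0.3, -0.3, -0.9]
width: 61.5
grasp_force: 30.0
```

```bash
cat > chk.py <<'E'
import sys
from fit import *
n=sys.argv[1];q0=[float(v) for v in sys.argv[2:6]];tag=sys.argv[6]
o=ctrl.get_obs();print(o['ee_pos'].round(1),o['ft_force'].round(1),o['width'].round(1),o['t'])
M={}
for c in CAL:
    im=ctrl.get_image(c);cv2.imwrite(f'pics/{tag}_{c}.png',im[:,:,::-1])
    r=ctrl.outline_of(n,c);print(c,[(round(x['score'],2),x['box']) for x in r[:2]])
    if r:M[c]=r[0]['pixels']
q0[3]=np.radians(q0[3])
for k in ([M] if len(M)<2 else [M,{'top':M['top']}]):
    q,i=fit(n,k,q0,zfix=q0[2] if len(k)<2 else None);print(list(k),q[:3].round(1),np.degrees(q[3]).round(1),round(i,3))
E
python3 chk.py bowl 532.6 -208.3 8 0 b1
```

```text
Traceback (most recent call last):
  File "chk.py", line 4, in <module>
    o=ctrl.get_obs();print(o['ee_pos'].round(1),o['ft_force'].round(1),o['width'].round(1),o['t'])
                                                                       ^^^^^^^^^^^^^^^^
AttributeError: 'float' object has no attribute 'round'
```

Emit:
apply_moves:
  targets:
    - {"tx": 0, "ty": 0, "tz": -0.0003, "spin": 0}
    - {"tx": 0, "ty": 0, "tz": -0.0006, "spin": 0}
    - {"tx": 0, "ty": 0, "tz": -0.0009, "spin": 0}
    - {"tx": 0, "ty": 0, "tz": -0.0012, "spin": 0}
    - {"tx": 0, "ty": 0, "tz": -0.0012, "spin": 0}
    - {"tx": 0, "ty": 0, "tz": -0.0012, "spin": 0}
    - {"tx": 0, "ty": 0, "tz": -0.0012, "spin": 0}
    - {"tx": 0, "ty": 0, "tz": -0.0012, "spin": 0}

```text
t: 11.1
ee_pos: [532.6, -208.5, 18.2]
orientation: [3.141, -0.036, 0.0]
ft_force: [-2.7, 1.2, 7.5]
width: 62.3
grasp_force: 30.0
```

```bash
sed -i "s/o\['width'\].round(1)/o['width']/" chk.py; python3 chk.py bowl 532.6 -208.3 8 0 b1
```

```text
[ 532.6 -208.5   18.2] [-2.7  1.2  7.5] 62.26058865683152 11.1
side [(0.44, [341.6, 187.3, 366.0, 227.4])]
top []
['side'] [ 532.6 -208.3    8. ] -2.3 0.0
```

It's touching (7.5 N), so I release and rise.

Emit:
apply_moves:
  targets:
    - {"tx": 0, "ty": 0, "tz": 0, "spin": 0}
    - {"tx": 0, "ty": 0, "tz": 0, "spin": 0}
    - {"tx": 0, "ty": 0, "tz": 0, "spin": 0}
    - {"tx": 0, "ty": 0, "tz": 0, "spin": 0}
    - {"tx": 0, "ty": 0, "tz": 0, "spin": 0}
    - {"tx": 0, "ty": 0, "tz": 0.005, "spin": 0}
    - {"tx": 0, "ty": 0, "tz": 0.015, "spin": 0}
    - {"tx": 0, "ty": 0, "tz": 0.03, "spin": 0}
  gripper: -1

```text
t: 12.1
ee_pos: [532.2, -208.3, 48.0]
orientation: [-3.141, 0.036, 0.002]
ft_force: [0.3, 0.2, 0.3]
width: 87.8
grasp_force: 0.0
```

Emit:
apply_moves:
  targets:
    - {"tx": 0, "ty": 0, "tz": 0.02, "spin": 0}
    - {"tx": 0, "ty": 0, "tz": 0.05, "spin": 0}
    - {"tx": 0, "ty": 0, "tz": 0.08, "spin": 0}
    - {"tx": 0, "ty": -0.02, "tz": 0.11, "spin": 0}
    - {"tx": -0.02, "ty": -0.06, "tz": 0.13, "spin": 0}
    - {"tx": -0.05, "ty": -0.1, "tz": 0.15, "spin": 0}
    - {"tx": -0.08, "ty": -0.14, "tz": 0.15, "spin": 0}
    - {"tx": -0.1, "ty": -0.17, "tz": 0.15, "spin": 0}

```text
t: 12.9
ee_pos: [431.4, -380.5, 200.2]
orientation: [3.139, -0.036, 0.004]
ft_force: [0.7, 0.3, 0.6]
width: 87.4
grasp_force: 0.0
```

```bash
python3 chk.py bowl 532.6 -208.3 8 0 b2; python3 - <<'E'
from fit import *
import json
P=json.load(open('poses.json'))
occ={c:np.zeros((420*S,560*S),bool) for c in CAL}
for n in('drive','bank','switch'):
    M={c:(ctrl.outline_of(n,c) or [None])[0] for c in CAL};print(n,{c:m and (round(m['score'],2),m['box']) for c,m in M.items()})
    M={c:m['pixels'] for c,m in M.items() if m}
    q,i=fit(n,M,P[n],occ,zfix=P[n][2]);print(q[:3].round(1),np.degrees(q[3]).round(2),round(i,3))
    for c in CAL:occ[c]|=hull(n,q,c)>0
a=cv2.imread('pics/b2_top.png')[100:340,90:450];cv2.imwrite('pics/b2c.png',cv2.resize(a,(800,533),interpolation=2))
E
```

```text
[ 431.4 -380.5  200.2] [0.7 0.3 0.6] 87.35507958069269 12.9
side [(0.96, [297.0, 162.5, 313.6, 185.1])]
top [(0.97, [347.6, 213.1, 379.2, 239.2]), (0.32, [392.6, 233.0, 437.6, 298.1])]
['side', 'top'] [ 532.3 -207.9    6.9] -2.1 0.932
['top'] [ 532.  -207.5    8. ] -4.5 0.91
drive {'side': (0.79, [245.1, 198.7, 284.7, 222.8]), 'top': (0.94, [255.5, 184.5, 280.3, 222.5])}
[585.7  18.6  46. ] -1.89 0.93
bank {'side': (0.75, [241.9, 207.8, 292.0, 230.3]), 'top': (0.88, [254.0, 176.1, 284.0, 233.0])}
[579.6  15.4  28. ] -1.52 0.777
switch {'side': (0.98, [238.1, 210.3, 301.6, 242.6]), 'top': (0.81, [252.2, 169.4, 286.9, 247.3])}
[573.6  16.7   0. ] -5.49 0.757
```

View pics/b2c.png

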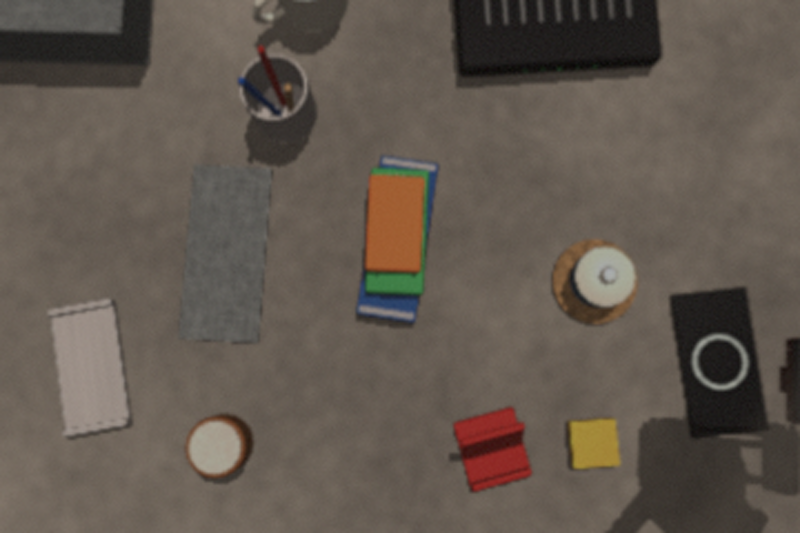

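Bowl is down within 1 mm of the coaster's centre at (532,−208); the drive, now bare, is at (585.7,18.6) with yaw −1.9°. On to the drive.

Emit:
apply_moves:
  targets:
    - {"tx": 0.01, "ty": 0.025, "tz": 0, "spin": 0}
    - {"tx": 0.025, "ty": 0.065, "tz": 0, "spin": 0}
    - {"tx": 0.041, "ty": 0.107, "tz": 0, "spin": 0}
    - {"tx": 0.057, "ty": 0.149, "tz": 0, "spin": -0.6}
    - {"tx": 0.073, "ty": 0.191, "tz": 0, "spin": -0.6}
    - {"tx": 0.09, "ty": 0.233, "tz": -0.01, "spin": -0.6}
    - {"tx": 0.106, "ty": 0.275, "tz": -0.02, "spin": -0.6}
    - {"tx": 0.122, "ty": 0.317, "tz": -0.03, "spin": -0.6}

```text
t: 14.2
ee_pos: [555.2, -58.8, 167.3]
orientation: [3.141, -0.05, 0.001]
ft_force: [0.3, -0.3, -0.5]
width: 88.0
grasp_force: 0.0
```

Emit:
apply_moves:
  targets:
    - {"tx": 0.015, "ty": 0.04, "tz": -0.01, "spin": 0}
    - {"tx": 0.025, "ty": 0.065, "tz": -0.02, "spin": 0}
    - {"tx": 0.031, "ty": 0.08, "tz": -0.03, "spin": 0}
    - {"tx": 0.031, "ty": 0.08, "tz": -0.04, "spin": 0}
    - {"tx": 0.031, "ty": 0.08, "tz": -0.05, "spin": 0}
    - {"tx": 0.031, "ty": 0.08, "tz": -0.06, "spin": 0}
    - {"tx": 0.031, "ty": 0.08, "tz": -0.07, "spin": 0}
    - {"tx": 0.031, "ty": 0.08, "tz": -0.08, "spin": 0}

```text
t: 15.0
ee_pos: [585.4, 17.5, 86.7]
orientation: [3.141, -0.055, -0.0]
ft_force: [-0.5, 0.5, -0.2]
width: 87.6
grasp_force: 0.0
```

Emit:
apply_moves:
  targets:
    - {"tx": 0, "ty": 0, "tz": -0.01, "spin": 0}
    - {"tx": 0, "ty": 0, "tz": -0.02, "spin": 0}
    - {"tx": 0, "ty": 0, "tz": -0.027, "spin": 0}
    - {"tx": 0, "ty": 0, "tz": -0.032, "spin": 0}
    - {"tx": 0, "ty": 0, "tz": -0.036, "spin": 0}
    - {"tx": 0, "ty": 0, "tz": -0.0385, "spin": 0}
    - {"tx": 0, "ty": 0, "tz": -0.0385, "spin": 0}
    - {"tx": 0, "ty": 0, "tz": -0.0385, "spin": 0}

```text
t: 15.8
ee_pos: [585.7, 18.6, 49.2]
orientation: [-3.141, 0.052, -0.001]
ft_force: [-0.1, -0.2, -0.6]
width: 87.9
grasp_force: 0.0
```

Emit:
apply_moves:
  targets:
    - {"tx": 0, "ty": 0, "tz": 0, "spin": 0}
    - {"tx": 0, "ty": 0, "tz": 0, "spin": 0}
    - {"tx": 0, "ty": 0, "tz": 0, "spin": 0}
    - {"tx": 0, "ty": 0, "tz": 0, "spin": 0}
    - {"tx": 0, "ty": 0, "tz": 0, "spin": 0}
    - {"tx": 0, "ty": 0, "tz": 0, "spin": 0}
    - {"tx": 0, "ty": 0, "tz": 0, "spin": 0}
    - {"tx": 0, "ty": 0, "tz": 0, "spin": 0}
  gripper: 1

```text
t: 16.6
ee_pos: [585.6, 18.5, 49.1]
orientation: [3.141, -0.052, 0.0]
ft_force: [-1.1, -0.4, 2.5]
width: 59.7
grasp_force: 30.0
```

Emit:
apply_moves:
  targets:
    - {"tx": 0, "ty": 0, "tz": 0.003, "spin": 0}
    - {"tx": 0, "ty": 0, "tz": 0.008, "spin": 0}
    - {"tx": 0, "ty": 0, "tz": 0.018, "spin": 0}
    - {"tx": 0, "ty": 0, "tz": 0.033, "spin": 0}
    - {"tx": 0, "ty": 0, "tz": 0.05, "spin": 0}
    - {"tx": 0, "ty": 0, "tz": 0.07, "spin": 0}
    - {"tx": 0, "ty": 0, "tz": 0.085, "spin": 0}
    - {"tx": 0, "ty": 0, "tz": 0.095, "spin": 0}

```text
t: 17.4
ee_pos: [586.3, 18.5, 146.2]
orientation: [-3.141, 0.052, -0.004]
ft_force: [0.9, 0.5, -0.4]
width: 60.4
grasp_force: 30.0
```

Emit:
apply_moves:
  targets:
    - {"tx": -0.006, "ty": 0.013, "tz": 0, "spin": 0.5}
    - {"tx": -0.019, "ty": 0.04, "tz": 0, "spin": 2}
    - {"tx": -0.038, "ty": 0.08, "tz": 0, "spin": 4}
    - {"tx": -0.058, "ty": 0.12, "tz": 0, "spin": 6}
    - {"tx": -0.077, "ty": 0.16, "tz": 0, "spin": 8}
    - {"tx": -0.096, "ty": 0.2, "tz": 0, "spin": 10}
    - {"tx": -0.115, "ty": 0.24, "tz": 0, "spin": 11.5}
    - {"tx": -0.133, "ty": 0.277, "tz": 0, "spin": 13.5}

```text
t: 18.2
ee_pos: [450.2, 297.3, 143.3]
orientation: [3.125, 0.321, -0.002]
ft_force: [0.8, 0.7, -1.4]
width: 59.8
grasp_force: 30.0
```

Emit:
apply_moves:
  targets:
    - {"tx": -0.014, "ty": 0.03, "tz": 0, "spin": 0}
    - {"tx": -0.023, "ty": 0.048, "tz": -0.005, "spin": 0}
    - {"tx": -0.0276, "ty": 0.057, "tz": -0.015, "spin": 0}
    - {"tx": -0.0276, "ty": 0.057, "tz": -0.025, "spin": 0}
    - {"tx": -0.0276, "ty": 0.057, "tz": -0.035, "spin": 0}
    - {"tx": -0.0276, "ty": 0.057, "tz": -0.045, "spin": 0}
    - {"tx": -0.0276, "ty": 0.057, "tz": -0.055, "spin": 0}
    - {"tx": -0.0276, "ty": 0.057, "tz": -0.065, "spin": 0}

```text
t: 19.0
ee_pos: [425.3, 351.8, 78.0]
orientation: [3.126, 0.315, -0.001]
ft_force: [-1.3, 0.6, -1.4]
width: 59.6
grasp_force: 30.0
```

```bash
python3 chk.py drive 425 352.4 76 11.6 d1
```

```text
[425.3 351.8  78. ] [-1.3  0.6 -1.4] 59.56551939125127 19.0
side []
top [(0.64, [100.3, 240.4, 135.7, 287.1])]
['top'] [424.1 351.4  76. ] 12.1 0.379
```

Emit:
apply_moves:
  targets:
    - {"tx": 0, "ty": 0, "tz": -0.012, "spin": 0}
    - {"tx": 0, "ty": 0, "tz": -0.024, "spin": 0}
    - {"tx": 0, "ty": 0, "tz": -0.036, "spin": 0}
    - {"tx": 0, "ty": 0, "tz": -0.046, "spin": 0}
    - {"tx": 0, "ty": 0, "tz": -0.055, "spin": 0}
    - {"tx": 0, "ty": 0, "tz": -0.061, "spin": 0}
    - {"tx": 0, "ty": 0, "tz": -0.063, "spin": 0}
    - {"tx": 0, "ty": 0, "tz": -0.0645, "spin": 0}

```text
t: 20.0
ee_pos: [425.0, 352.6, 14.3]
orientation: [-3.126, -0.317, 0.0]
ft_force: [0.7, 0.1, -1.5]
width: 60.0
grasp_force: 30.0
```

Emit:
apply_moves:
  targets:
    - {"tx": 0, "ty": 0, "tz": -0.0003, "spin": 0}
    - {"tx": 0, "ty": 0, "tz": -0.0006, "spin": 0}
    - {"tx": 0, "ty": 0, "tz": -0.0009, "spin": 0}
    - {"tx": 0, "ty": 0, "tz": -0.0012, "spin": 0}
    - {"tx": 0, "ty": 0, "tz": -0.0015, "spin": 0}
    - {"tx": 0, "ty": 0, "tz": -0.0018, "spin": 0}
    - {"tx": 0, "ty": 0, "tz": -0.0018, "spin": 0}
    - {"tx": 0, "ty": 0, "tz": -0.0018, "spin": 0}

```text
t: 20.8
ee_pos: [425.1, 352.6, 13.1]
orientation: [-3.125, -0.317, -0.0]
ft_force: [-1.3, -0.4, 5.8]
width: 59.8
grasp_force: 30.0
```

Contact on the bed at the expected height, with no touch on a lip before that. I release, rise, back off and check.

Emit:
apply_moves:
  targets:
    - {"tx": 0, "ty": 0, "tz": 0, "spin": 0}
    - {"tx": 0, "ty": 0, "tz": 0, "spin": 0}
    - {"tx": 0, "ty": 0, "tz": 0, "spin": 0}
    - {"tx": 0, "ty": 0, "tz": 0, "spin": 0}
    - {"tx": 0, "ty": 0, "tz": 0, "spin": 0}
    - {"tx": 0, "ty": 0, "tz": 0.005, "spin": 0}
    - {"tx": 0, "ty": 0, "tz": 0.015, "spin": 0}
    - {"tx": 0, "ty": 0, "tz": 0.03, "spin": 0}
  gripper: -1

```text
t: 21.6
ee_pos: [424.6, 352.3, 43.2]
orientation: [3.125, 0.317, -0.002]
ft_force: [-0.0, -0.0, -0.4]
width: 87.8
grasp_force: 0.0
```

Emit:
apply_moves:
  targets:
    - {"tx": 0, "ty": 0, "tz": 0.02, "spin": 0}
    - {"tx": 0, "ty": 0, "tz": 0.05, "spin": 0}
    - {"tx": 0, "ty": 0, "tz": 0.08, "spin": 0}
    - {"tx": 0, "ty": 0.03, "tz": 0.11, "spin": -2}
    - {"tx": 0, "ty": 0.07, "tz": 0.13, "spin": -5}
    - {"tx": 0, "ty": 0.11, "tz": 0.15, "spin": -8}
    - {"tx": 0, "ty": 0.14, "tz": 0.15, "spin": -11}
    - {"tx": 0, "ty": 0.16, "tz": 0.15, "spin": -13.1}

```text
t: 22.4
ee_pos: [425.1, 515.2, 195.6]
orientation: [-3.138, 0.043, -0.004]
ft_force: [0.3, -0.3, -0.5]
width: 87.9
grasp_force: 0.0
```

```bash
python3 chk.py drive 425 352.4 10 11.6 d2; python3 - <<'E'
from fit import *
import json
P=json.load(open('poses.json'))
occ={c:np.zeros((420*S,560*S),bool) for c in CAL}
for n in('bank','switch'):
    M={c:(ctrl.outline_of(n,c) or [None])[0] for c in CAL};print(n,{c:m and (round(m['score'],2),m['box']) for c,m in M.items()})
    M={c:m['pixels'] for c,m in M.items() if m}
    q,i=fit(n,M,P[n],occ,zfix=P[n][2]);print(q[:3].round(1),np.degrees(q[3]).round(2),round(i,3))
    for c in CAL:occ[c]|=hull(n,q,c)>0
a=cv2.imread('pics/d2_top.png')[100:340,90:450];cv2.imwrite('pics/d2c.png',cv2.resize(a,(800,533),interpolation=2))
E
```

```text
[425.1 515.2 195.6] [ 0.3 -0.3 -0.5] 87.94951289660355 22.4
side [(0.96, [255.9, 312.4, 300.3, 340.4]), (0.5, [348.3, 154.7, 367.5, 177.6])]
top [(0.96, [114.1, 244.9, 142.4, 286.3])]
['side', 'top'] [425.6 352.7   5.1] 11.4 0.907
['top'] [425.4 351.3  10. ] 11.6 0.906
bank {'side': None, 'top': (0.95, [257.0, 178.6, 282.5, 234.1])}
[579.4  15.7  28. ] -1.15 0.946
switch {'side': (0.67, [288.7, 224.6, 300.6, 239.0]), 'top': (0.66, [249.6, 173.2, 285.0, 247.5])}
[573.3  15.2   0. ] -7.2 0.493
```

View pics/d2c.png

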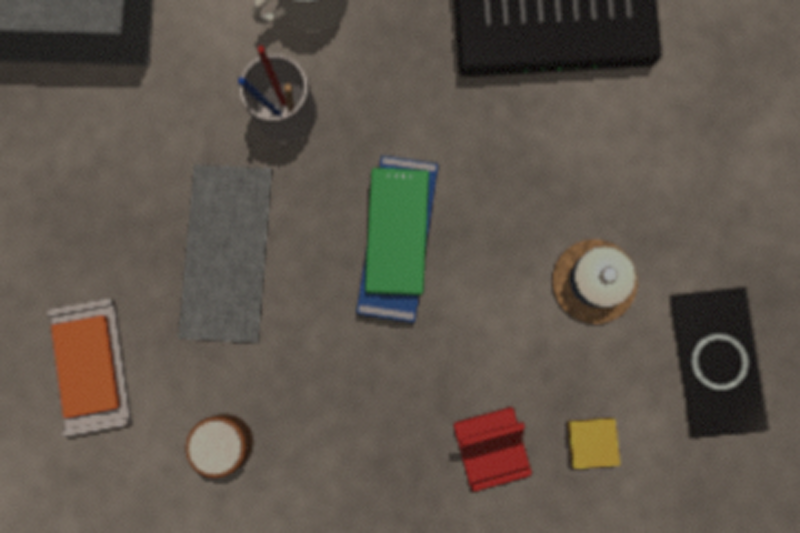

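Drive lies in the cradle between the lips, fitted at (425.4,352). The bank is at (579.4,15.7) with yaw −1.2° and hasn't moved. Going to it.

Emit:
apply_moves:
  targets:
    - {"tx": 0.009, "ty": -0.03, "tz": 0, "spin": 0.3}
    - {"tx": 0.023, "ty": -0.075, "tz": 0, "spin": 0.3}
    - {"tx": 0.037, "ty": -0.12, "tz": 0, "spin": 0.3}
    - {"tx": 0.051, "ty": -0.165, "tz": 0, "spin": 0.3}
    - {"tx": 0.065, "ty": -0.21, "tz": 0, "spin": 0.3}
    - {"tx": 0.079, "ty": -0.255, "tz": 0, "spin": 0.3}
    - {"tx": 0.093, "ty": -0.3, "tz": 0, "spin": 0.3}
    - {"tx": 0.107, "ty": -0.345, "tz": 0, "spin": 0.3}

```text
t: 23.6
ee_pos: [532.0, 165.0, 193.0]
orientation: [-3.141, 0.034, -0.0]
ft_force: [0.3, 0.6, 0.1]
width: 87.7
grasp_force: 0.0
```

Emit:
apply_moves:
  targets:
    - {"tx": 0.014, "ty": -0.045, "tz": -0.005, "spin": 0}
    - {"tx": 0.028, "ty": -0.09, "tz": -0.01, "spin": 0}
    - {"tx": 0.039, "ty": -0.125, "tz": -0.025, "spin": 0}
    - {"tx": 0.045, "ty": -0.145, "tz": -0.045, "spin": 0}
    - {"tx": 0.0474, "ty": -0.1518, "tz": -0.065, "spin": 0}
    - {"tx": 0.0474, "ty": -0.1518, "tz": -0.085, "spin": 0}
    - {"tx": 0.0474, "ty": -0.1518, "tz": -0.1, "spin": 0}
    - {"tx": 0.0474, "ty": -0.1518, "tz": -0.112, "spin": 0}

```text
t: 24.4
ee_pos: [578.8, 15.4, 79.8]
orientation: [3.141, -0.034, -0.001]
ft_force: [-0.7, -0.6, 0.1]
width: 87.9
grasp_force: 0.0
```

Emit:
apply_moves:
  targets:
    - {"tx": 0, "ty": 0, "tz": -0.012, "spin": 0}
    - {"tx": 0, "ty": 0, "tz": -0.024, "spin": 0}
    - {"tx": 0, "ty": 0, "tz": -0.034, "spin": 0}
    - {"tx": 0, "ty": 0, "tz": -0.041, "spin": 0}
    - {"tx": 0, "ty": 0, "tz": -0.046, "spin": 0}
    - {"tx": 0, "ty": 0, "tz": -0.0495, "spin": 0}
    - {"tx": 0, "ty": 0, "tz": -0.0495, "spin": 0}
    - {"tx": 0, "ty": 0, "tz": -0.0495, "spin": 0}

```text
t: 25.2
ee_pos: [579.6, 15.7, 31.4]
orientation: [-3.141, 0.033, -0.001]
ft_force: [-1.4, -0.1, -0.2]
width: 88.1
grasp_force: 0.0
```

Emit:
apply_moves:
  targets:
    - {"tx": 0, "ty": 0, "tz": 0, "spin": 0}
    - {"tx": 0, "ty": 0, "tz": 0, "spin": 0}
    - {"tx": 0, "ty": 0, "tz": 0, "spin": 0}
    - {"tx": 0, "ty": 0, "tz": 0, "spin": 0}
    - {"tx": 0, "ty": 0, "tz": 0, "spin": 0}
    - {"tx": 0, "ty": 0, "tz": 0, "spin": 0}
    - {"tx": 0, "ty": 0, "tz": 0, "spin": 0}
    - {"tx": 0, "ty": 0, "tz": 0, "spin": 0}
  gripper: 1

```text
t: 26.0
ee_pos: [579.5, 15.7, 31.4]
orientation: [3.141, -0.033, 0.0]
ft_force: [-0.3, -0.6, 4.6]
width: 63.5
grasp_force: 30.0
```

Emit:
apply_moves:
  targets:
    - {"tx": 0, "ty": 0, "tz": 0.003, "spin": 0}
    - {"tx": 0, "ty": 0, "tz": 0.008, "spin": 0}
    - {"tx": 0, "ty": 0, "tz": 0.018, "spin": 0}
    - {"tx": 0, "ty": 0, "tz": 0.035, "spin": 0}
    - {"tx": 0, "ty": 0, "tz": 0.055, "spin": 0}
    - {"tx": 0, "ty": 0, "tz": 0.08, "spin": 0}
    - {"tx": 0, "ty": 0, "tz": 0.1, "spin": 0}
    - {"tx": 0, "ty": 0, "tz": 0.11, "spin": 0}

```text
t: 26.8
ee_pos: [580.3, 15.8, 143.6]
orientation: [-3.141, 0.033, -0.005]
ft_force: [-0.2, 0.1, -0.7]
width: 63.7
grasp_force: 30.0
```

Emit:
apply_moves:
  targets:
    - {"tx": -0.005, "ty": -0.013, "tz": 0.005, "spin": 0.5}
    - {"tx": -0.015, "ty": -0.04, "tz": 0.01, "spin": 1.5}
    - {"tx": -0.03, "ty": -0.08, "tz": 0.01, "spin": 3}
    - {"tx": -0.044, "ty": -0.12, "tz": 0.01, "spin": 4.5}
    - {"tx": -0.059, "ty": -0.16, "tz": 0.01, "spin": 6}
    - {"tx": -0.074, "ty": -0.2, "tz": 0.01, "spin": 7.5}
    - {"tx": -0.089, "ty": -0.24, "tz": 0.01, "spin": 8.5}
    - {"tx": -0.104, "ty": -0.282, "tz": 0.01, "spin": 9.2}

```text
t: 27.6
ee_pos: [474.3, -267.5, 151.1]
orientation: [-3.134, -0.22, 0.0]
ft_force: [0.8, -0.3, -2.1]
width: 63.5
grasp_force: 30.0
```

Emit:
apply_moves:
  targets:
    - {"tx": -0.013, "ty": -0.035, "tz": 0, "spin": 0}
    - {"tx": -0.023, "ty": -0.062, "tz": 0, "spin": 0}
    - {"tx": -0.0285, "ty": -0.076, "tz": -0.005, "spin": 0}
    - {"tx": -0.0298, "ty": -0.0802, "tz": -0.015, "spin": 0}
    - {"tx": -0.0298, "ty": -0.0802, "tz": -0.03, "spin": 0}
    - {"tx": -0.0298, "ty": -0.0802, "tz": -0.045, "spin": 0}
    - {"tx": -0.0298, "ty": -0.0802, "tz": -0.06, "spin": 0}
    - {"tx": -0.0298, "ty": -0.0802, "tz": -0.075, "spin": 0}

```text
t: 28.4
ee_pos: [445.6, -345.3, 74.4]
orientation: [-3.133, -0.221, 0.001]
ft_force: [0.5, -0.2, -1.0]
width: 63.7
grasp_force: 30.0
```

Emit:
apply_moves:
  targets:
    - {"tx": 0, "ty": 0, "tz": -0.014, "spin": 0}
    - {"tx": 0, "ty": 0, "tz": -0.027, "spin": 0}
    - {"tx": 0, "ty": 0, "tz": -0.039, "spin": 0}
    - {"tx": 0, "ty": 0, "tz": -0.049, "spin": 0}
    - {"tx": 0, "ty": 0, "tz": -0.056, "spin": 0}
    - {"tx": 0, "ty": 0, "tz": -0.061, "spin": 0}
    - {"tx": 0, "ty": 0, "tz": -0.063, "spin": 0}
    - {"tx": 0, "ty": 0, "tz": -0.0635, "spin": 0}

```text
t: 29.2
ee_pos: [445.6, -346.6, 12.7]
orientation: [3.134, 0.219, 0.0]
ft_force: [-0.9, 0.2, -2.7]
width: 63.8
grasp_force: 30.0
```

Emit:
apply_moves:
  targets:
    - {"tx": 0, "ty": 0, "tz": -0.0003, "spin": 0}
    - {"tx": 0, "ty": 0, "tz": -0.0006, "spin": 0}
    - {"tx": 0, "ty": 0, "tz": -0.0009, "spin": 0}
    - {"tx": 0, "ty": 0, "tz": -0.0012, "spin": 0}
    - {"tx": 0, "ty": 0, "tz": -0.0015, "spin": 0}
    - {"tx": 0, "ty": 0, "tz": -0.0018, "spin": 0}
    - {"tx": 0, "ty": 0, "tz": -0.0018, "spin": 0}
    - {"tx": 0, "ty": 0, "tz": -0.0018, "spin": 0}

```text
t: 30.0
ee_pos: [445.7, -346.5, 11.4]
orientation: [3.134, 0.219, 0.0]
ft_force: [-1.2, 1.4, 5.0]
width: 63.9
grasp_force: 30.0
```

Emit:
apply_moves:
  targets:
    - {"tx": 0, "ty": 0, "tz": 0, "spin": 0}
    - {"tx": 0, "ty": 0, "tz": 0, "spin": 0}
    - {"tx": 0, "ty": 0, "tz": 0, "spin": 0}
    - {"tx": 0, "ty": 0, "tz": 0, "spin": 0}
    - {"tx": 0, "ty": 0, "tz": 0, "spin": 0}
    - {"tx": 0, "ty": 0, "tz": 0.005, "spin": 0}
    - {"tx": 0, "ty": 0, "tz": 0.015, "spin": 0}
    - {"tx": 0, "ty": 0, "tz": 0.03, "spin": 0}
  gripper: -1

```text
t: 30.8
ee_pos: [445.2, -346.2, 41.4]
orientation: [-3.133, -0.219, 0.001]
ft_force: [0.1, 0.9, 0.3]
width: 87.7
grasp_force: 0.0
```

Emit:
apply_moves:
  targets:
    - {"tx": 0, "ty": 0, "tz": 0.02, "spin": 0}
    - {"tx": 0, "ty": 0, "tz": 0.05, "spin": 0}
    - {"tx": 0, "ty": 0, "tz": 0.08, "spin": 0}
    - {"tx": 0, "ty": -0.03, "tz": 0.11, "spin": -2}
    - {"tx": 0, "ty": -0.07, "tz": 0.13, "spin": -5}
    - {"tx": 0, "ty": -0.11, "tz": 0.15, "spin": -8}
    - {"tx": 0, "ty": -0.14, "tz": 0.15, "spin": -11}
    - {"tx": 0, "ty": -0.16, "tz": 0.15, "spin": -14}

```text
t: 31.6
ee_pos: [445.7, -509.2, 193.9]
orientation: [3.134, -0.17, 0.004]
ft_force: [0.7, -0.1, 0.4]
width: 87.8
grasp_force: 0.0
```

```bash
python3 chk.py bank 445.6 -346.5 8 8 k2; python3 chk.py switch 573.5 15 0 -7 k3;python3 - <<'E'
import cv2
a=cv2.imread('pics/k2_top.png')[100:340,90:450];cv2.imwrite('pics/k2c.png',cv2.resize(a,(800,533),interpolation=2))
E
```

```text
[ 445.7 -509.2  193.9] [ 0.7 -0.1  0.4] 87.76823266977209 31.6
side [(0.64, [317.0, 151.0, 358.3, 169.1]), (0.57, [248.8, 312.1, 310.3, 343.5])]
top [(0.85, [396.5, 231.0, 433.1, 295.6]), (0.44, [114.7, 245.4, 143.7, 286.8])]
['side', 'top'] [ 446.7 -345.4    8.9] 7.9 0.913
['top'] [ 447.  -345.5    8. ] 8.4 0.956
[ 445.2 -506.1  191.6] [-0.4 -0.3 -0. ] 87.58494718284742 31.8
side [(0.86, [237.8, 205.3, 300.5, 240.8])]
top [(0.93, [247.7, 169.7, 287.3, 245.3])]
['side', 'top'] [ 5.745e+02  1.490e+01 -2.000e-01] -7.2 0.96
['top'] [573.8  14.9   0. ] -7.3 0.966
```

View pics/k2c.png

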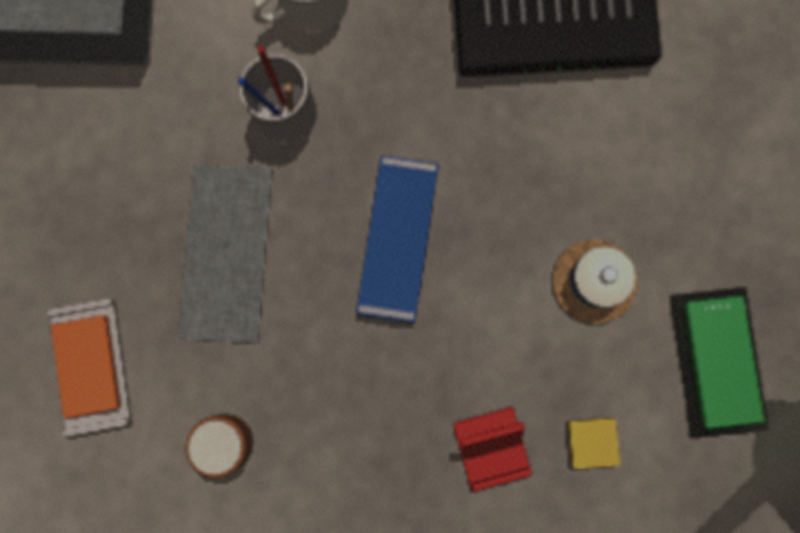

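Bank is centred on the pad (about 1.5 mm off). The switch is at (574.2,14.9) with yaw −7.2°.

Emit:
apply_moves:
  targets:
    - {"tx": 0.007, "ty": 0.03, "tz": 0, "spin": -0.6}
    - {"tx": 0.019, "ty": 0.075, "tz": 0, "spin": -1.2}
    - {"tx": 0.03, "ty": 0.12, "tz": 0, "spin": -1.2}
    - {"tx": 0.041, "ty": 0.165, "tz": 0, "spin": -1.2}
    - {"tx": 0.052, "ty": 0.21, "tz": 0, "spin": -1.2}
    - {"tx": 0.063, "ty": 0.255, "tz": 0, "spin": -1.2}
    - {"tx": 0.074, "ty": 0.3, "tz": 0, "spin": -1.2}
    - {"tx": 0.085, "ty": 0.345, "tz": 0, "spin": -1.2}

```text
t: 32.8
ee_pos: [530.5, -158.9, 191.2]
orientation: [-3.135, 0.196, -0.0]
ft_force: [-0.5, -0.0, -0.2]
width: 87.9
grasp_force: 0.0
```

Emit:
apply_moves:
  targets:
    - {"tx": 0.011, "ty": 0.045, "tz": 0, "spin": 0}
    - {"tx": 0.022, "ty": 0.09, "tz": 0, "spin": 0}
    - {"tx": 0.032, "ty": 0.13, "tz": -0.015, "spin": 0}
    - {"tx": 0.039, "ty": 0.16, "tz": -0.035, "spin": 0}
    - {"tx": 0.0436, "ty": 0.1764, "tz": -0.055, "spin": 0}
    - {"tx": 0.0436, "ty": 0.1764, "tz": -0.075, "spin": 0}
    - {"tx": 0.0436, "ty": 0.1764, "tz": -0.095, "spin": 0}
    - {"tx": 0.0436, "ty": 0.1764, "tz": -0.115, "spin": 0}

```text
t: 33.6
ee_pos: [573.8, 16.0, 75.3]
orientation: [-3.136, 0.194, -0.0]
ft_force: [0.0, -0.8, -0.1]
width: 88.1
grasp_force: 0.0
```

Emit:
apply_moves:
  targets:
    - {"tx": 0, "ty": 0, "tz": -0.018, "spin": 0}
    - {"tx": 0, "ty": 0, "tz": -0.034, "spin": 0}
    - {"tx": 0, "ty": 0, "tz": -0.048, "spin": 0}
    - {"tx": 0, "ty": 0, "tz": -0.058, "spin": 0}
    - {"tx": 0, "ty": 0, "tz": -0.065, "spin": 0}
    - {"tx": 0, "ty": 0, "tz": -0.069, "spin": 0}
    - {"tx": 0, "ty": 0, "tz": -0.071, "spin": 0}
    - {"tx": 0, "ty": 0, "tz": -0.071, "spin": 0}

```text
t: 34.4
ee_pos: [574.3, 14.9, 5.0]
orientation: [-3.135, 0.197, -0.0]
ft_force: [-0.7, 0.8, -0.4]
width: 87.9
grasp_force: 0.0
```

Emit:
apply_moves:
  targets:
    - {"tx": 0, "ty": 0, "tz": 0, "spin": 0}
    - {"tx": 0, "ty": 0, "tz": 0, "spin": 0}
    - {"tx": 0, "ty": 0, "tz": 0, "spin": 0}
    - {"tx": 0, "ty": 0, "tz": 0, "spin": 0}
    - {"tx": 0, "ty": 0, "tz": 0, "spin": 0}
    - {"tx": 0, "ty": 0, "tz": 0, "spin": 0}
    - {"tx": 0, "ty": 0, "tz": 0, "spin": 0}
    - {"tx": 0, "ty": 0, "tz": 0, "spin": 0}
  gripper: 1

```text
t: 35.2
ee_pos: [574.4, 14.9, 5.2]
orientation: [3.135, -0.197, 0.001]
ft_force: [-0.2, 0.6, 5.4]
width: 65.8
grasp_force: 30.0
```

```bash
python3 - <<'E'
from fit import *
print('pencup',tri([200.4,245.3],[216.1,149.5]),'stand',tri([354.5,218.7],[311.7,305.8]))
M={c:ctrl.outline_of('mat',c) for c in CAL if ctrl.get_image(c) is not None}
print({c:[(round(x['score'],2),x['box']) for x in m[:2]] for c,m in M.items()})
q,i=fit('mat',{'top':M['top'][0]['pixels']},[555,212,0,-.03],zfix=0);print(q.round(3),i)
E
```

```text
pencup (array([725.22437974, 155.12699448,   2.41565833]), np.float64(4.093733829077113)) stand (array([336.02128212, -96.70888809,  -6.88655815]), np.float64(4.585687179159482))
{'side': [], 'top': [(0.6, [171.1, 175.5, 212.2, 255.3])]}
[ 5.55657e+02  2.10293e+02  0.00000e+00 -3.70000e-02] 0.908781292030023
```

Pen cup's near edge is at x≈689, and the switch's far end stays below 665 on the way. Lift and carry.

Emit:
apply_moves:
  targets:
    - {"tx": 0, "ty": 0, "tz": 0.003, "spin": 0}
    - {"tx": 0, "ty": 0, "tz": 0.008, "spin": 0}
    - {"tx": 0, "ty": 0, "tz": 0.018, "spin": 0}
    - {"tx": -0.003, "ty": 0.003, "tz": 0.03, "spin": 0}
    - {"tx": -0.008, "ty": 0.01, "tz": 0.042, "spin": 1}
    - {"tx": -0.014, "ty": 0.025, "tz": 0.05, "spin": 2}
    - {"tx": -0.02, "ty": 0.045, "tz": 0.05, "spin": 3}
    - {"tx": -0.025, "ty": 0.07, "tz": 0.05, "spin": 4}

```text
t: 36.2
ee_pos: [548.5, 86.2, 56.0]
orientation: [-3.14, 0.086, -0.001]
ft_force: [0.5, 0.0, -3.2]
width: 65.8
grasp_force: 30.0
```

Emit:
apply_moves:
  targets:
    - {"tx": 0, "ty": 0.03, "tz": 0, "spin": 1.3}
    - {"tx": 0, "ty": 0.06, "tz": 0, "spin": 1.3}
    - {"tx": 0.0025, "ty": 0.09, "tz": 0, "spin": 1.3}
    - {"tx": 0.0055, "ty": 0.112, "tz": 0, "spin": 1.3}
    - {"tx": 0.0064, "ty": 0.123, "tz": 0, "spin": 1.3}
    - {"tx": 0.0064, "ty": 0.1265, "tz": -0.005, "spin": 1.3}
    - {"tx": 0.0064, "ty": 0.1265, "tz": -0.012, "spin": 1.3}
    - {"tx": 0.0064, "ty": 0.1265, "tz": -0.02, "spin": 1.3}

```text
t: 37.0
ee_pos: [555.1, 210.6, 34.2]
orientation: [3.141, -0.053, -0.001]
ft_force: [0.5, 0.2, -3.8]
width: 65.8
grasp_force: 30.0
```

Emit:
apply_moves:
  targets:
    - {"tx": 0, "ty": 0, "tz": -0.008, "spin": 0}
    - {"tx": 0, "ty": 0, "tz": -0.014, "spin": 0}
    - {"tx": 0, "ty": 0, "tz": -0.019, "spin": 0}
    - {"tx": 0, "ty": 0, "tz": -0.022, "spin": 0}
    - {"tx": 0, "ty": 0, "tz": -0.0235, "spin": 0}
    - {"tx": 0, "ty": 0, "tz": -0.0245, "spin": 0}
    - {"tx": 0, "ty": 0, "tz": -0.0245, "spin": 0}
    - {"tx": 0, "ty": 0, "tz": -0.0245, "spin": 0}

```text
t: 37.8
ee_pos: [555.7, 211.5, 10.6]
orientation: [-3.141, 0.052, -0.001]
ft_force: [0.6, 0.2, -3.4]
width: 65.7
grasp_force: 30.0
```

Emit:
apply_moves:
  targets:
    - {"tx": 0, "ty": 0, "tz": -0.0003, "spin": 0}
    - {"tx": 0, "ty": 0, "tz": -0.0006, "spin": 0}
    - {"tx": 0, "ty": 0, "tz": -0.0009, "spin": 0}
    - {"tx": 0, "ty": 0, "tz": -0.0012, "spin": 0}
    - {"tx": 0, "ty": 0, "tz": -0.0015, "spin": 0}
    - {"tx": 0, "ty": 0, "tz": -0.0018, "spin": 0}
    - {"tx": 0, "ty": 0, "tz": -0.0018, "spin": 0}
    - {"tx": 0, "ty": 0, "tz": -0.0018, "spin": 0}

```text
t: 38.6
ee_pos: [555.6, 211.5, 9.2]
orientation: [-3.141, 0.052, -0.0]
ft_force: [-2.6, 0.0, 5.8]
width: 65.7
grasp_force: 30.0
```

Touching the mat. I release, rise, and back away for a last check.

Emit:
apply_moves:
  targets:
    - {"tx": 0, "ty": 0, "tz": 0, "spin": 0}
    - {"tx": 0, "ty": 0, "tz": 0, "spin": 0}
    - {"tx": 0, "ty": 0, "tz": 0, "spin": 0}
    - {"tx": 0, "ty": 0, "tz": 0, "spin": 0}
    - {"tx": 0, "ty": 0, "tz": 0, "spin": 0}
    - {"tx": 0, "ty": 0, "tz": 0.005, "spin": 0}
    - {"tx": 0, "ty": 0, "tz": 0.015, "spin": 0}
    - {"tx": 0, "ty": 0, "tz": 0.03, "spin": 0}
  gripper: -1

```text
t: 39.4
ee_pos: [555.1, 211.3, 39.1]
orientation: [3.141, -0.052, -0.002]
ft_force: [0.5, 0.2, -0.5]
width: 87.6
grasp_force: 0.0
```

Emit:
apply_moves:
  targets:
    - {"tx": 0, "ty": 0, "tz": 0.03, "spin": 0}
    - {"tx": 0, "ty": 0, "tz": 0.07, "spin": 0}
    - {"tx": 0, "ty": 0, "tz": 0.11, "spin": 0}
    - {"tx": 0, "ty": 0, "tz": 0.15, "spin": 0}
    - {"tx": 0, "ty": -0.03, "tz": 0.18, "spin": 0}
    - {"tx": -0.01, "ty": -0.07, "tz": 0.2, "spin": 0}
    - {"tx": -0.02, "ty": -0.115, "tz": 0.2, "spin": 0}
    - {"tx": -0.04, "ty": -0.15, "tz": 0.2, "spin": 0}

```text
t: 40.2
ee_pos: [516.2, 59.7, 241.1]
orientation: [-3.141, 0.052, -0.007]
ft_force: [0.3, -0.9, 0.5]
width: 87.7
grasp_force: 0.0
```

Emit:
apply_moves:
  targets:
    - {"tx": -0.005, "ty": -0.025, "tz": 0, "spin": 0}
    - {"tx": -0.005, "ty": -0.05, "tz": 0, "spin": 0}
    - {"tx": -0.005, "ty": -0.07, "tz": 0, "spin": 0}
    - {"tx": -0.005, "ty": -0.08, "tz": 0, "spin": 0}
    - {"tx": -0.005, "ty": -0.08, "tz": 0, "spin": 0}
    - {"tx": -0.005, "ty": -0.08, "tz": 0, "spin": 0}
    - {"tx": -0.005, "ty": -0.08, "tz": 0, "spin": 0}
    - {"tx": -0.005, "ty": -0.08, "tz": 0, "spin": 0}

```text
t: 41.0
ee_pos: [510.6, -17.8, 238.6]
orientation: [-3.141, 0.05, 0.0]
ft_force: [0.3, -1.1, 0.7]
width: 87.8
grasp_force: 0.0
```

```bash
python3 chk.py switch 555.6 211.4 4 -2 s1; python3 chk.py drive 425 352.4 10 11.6 s2; python3 - <<'E'
import cv2
a=cv2.imread('pics/s1_top.png')[100:340,90:450];cv2.imwrite('pics/s1c.png',cv2.resize(a,(800,533),interpolation=2))
E
```

```text
[510.6 -17.8 238.6] [ 0.3 -1.1  0.7] 87.7949385334223 41.0
side [(0.66, [213.2, 251.9, 288.1, 291.9])]
top [(0.87, [171.2, 178.1, 208.5, 250.7])]
['side', 'top'] [555.8 212.5   1. ] -1.5 0.957
['top'] [555.  211.9   4. ] -1.5 0.954
[510.6 -18.2 238.5] [ 0.2 -0.   0.3] 87.78074348976676 41.2
side [(0.91, [257.6, 313.8, 302.8, 340.3])]
top [(0.68, [391.5, 232.1, 434.8, 298.7]), (0.67, [400.0, 236.1, 432.1, 294.0])]
['side', 'top'] [424.8 356.3  12.1] 13.7 0.462
['top'] [425.  352.4  10. ] 9.3 0.0
```

View pics/s1c.png

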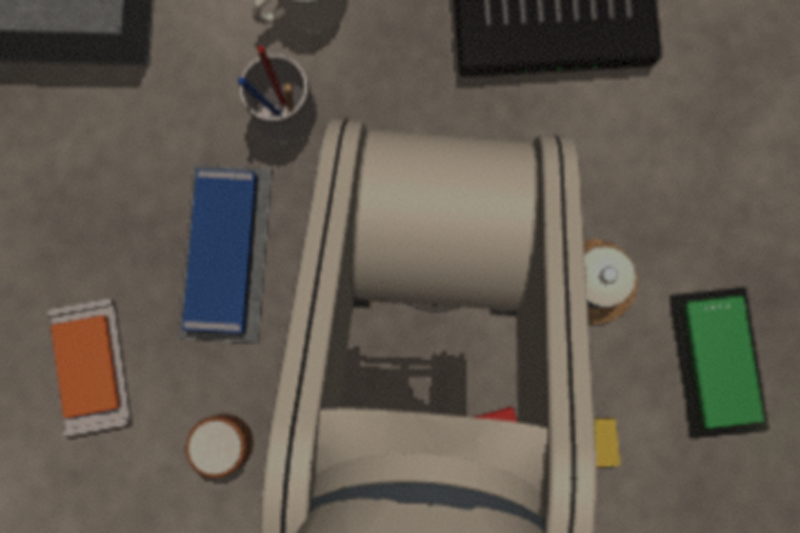

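The picture shows the switch on the mat (fitted within about 1 mm). The drive at (85,367), bank at (725,362) and bowl at (608,275) are unchanged, and the pen cup hasn't moved. The top-view "drive" hit this time was the network mistaking the charger for it. Handing in.

```bash
python3 -c "
from workcell import ctrl
print(ctrl.close_job())"
```

```text
the job is handed in; nothing more can be done
None
```

The job is handed in: bowl, drive, bank and switch were each released on their places, fitted within about 2 mm of centre by camera, in about 41 s; the hand-in returned no verdict.

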